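# Nest the ring gauges on the gauge stand's hook

### The job

Hang the three handled ring gauges on the hook of the gauge stand one behind the other, largest first, then the middle one, then the smallest, each hung by its bore over the bar with its handle up. Slide each one along the bar and press it home, firmly but gently, until the rings behind it are snug together and the hook's sprung pad gives by about 4 mm (never by more than 6.5 mm), set it down on the bar before you let go rather than dropping it, and leave everything else where it is.

Things in the scene. Friction and masses are not known exactly. Their poses are not given: they have to be found in the camera images.
- large_centre (a point): bore centre of the large ring gauge: loose aluminium ring, outer diameter 90 mm, bore 60 mm, 24 mm thick along its x (bore axis, level), standing on a flat 46 mm wide foot 49 mm below this point. Bar handle straight up (z) from the ring's top, 14 mm wide (y), 10 mm thick (x), top 93 mm above this point; pinch across y 72 mm above it. 0.1 to 0.3 kg. Same when turned half round.
- medium_centre (a point): bore centre of the medium ring gauge: loose aluminium ring, outer diameter 76 mm, bore 50 mm, 24 mm thick along its x (bore axis, level), standing on a flat 46 mm wide foot 42 mm below this point. Bar handle straight up (z) from the ring's top, 14 mm wide (y), 10 mm thick (x), top 86 mm above this point; pinch across y 65 mm above it. 0.1 to 0.3 kg. Same when turned half round.
- small_centre (a point): bore centre of the small ring gauge: loose aluminium ring, outer diameter 62 mm, bore 40 mm, 24 mm thick along its x (bore axis, level), standing on a flat 46 mm wide foot 35 mm below this point. Bar handle straight up (z) from the ring's top, 14 mm wide (y), 10 mm thick (x), top 79 mm above this point; pinch across y 58 mm above it. 0.1 to 0.3 kg. Same when turned half round.
- hook_nominal (a point): nominal root of the hook's bar, fixed to the gauge stand: on the bar's axis, at the face of its black pad. The level round bar, 12 mm thick, runs from there along this frame's -x and gives 1 mm per 3 N downwards. The hook is clamped by hand: bar and pad truly lie up to 9 mm off this point in x, 6 mm in z, 3 mm in y (parallel). This is not measured: feel or see it.
- hook_end (a point): nominal end of the hook, 138 mm out from the pad on the bar's axis, off by as much as the root is. From 126 mm out the bar turns up into a small lip, its top 14 mm above the bar's axis. At the other end, a white clamp block (30 mm behind the pad's face, top 22 mm above the bar's axis) and the steel column (top 30 mm above) stand behind the pad.
- pad (a joint): travel (m) of the sprung black pad, a disc 40 mm across round the bar's root facing the lip: 0 when free, grows as pushed away from the lip, 2 N per mm. Pressed home from 2.5 mm (5 N), overpressed at 6.5 mm (13 N), stop at 10 mm. Rings on the bar drag with about their own weight (up to 6 N in all) on top; that can also keep the pad a little pushed in after letting go.
- gear_big: loose double gear lying flat, 68 mm across, 26 mm high; origin at the centre of its underside; to be left alone
- gear_flat: loose flat gear, 52 mm across, 12 mm high; origin at the centre of its underside; to be left alone
- shaft: loose short steel shaft lying down, 110 mm long, 24 mm high; origin at the centre of its underside; to be left alone
- caliper: loose caliper lying flat, 190 mm long, 10 mm high; origin at the centre of its underside; to be left alone
- tray: loose grey parts tray, 140 x 200 mm, 35 mm high; origin at the centre of its underside; to be left alone
- oil: loose small upright oil bottle, 44 mm across, 100 mm high; origin at the centre of its underside; to be left alone
- weight: loose small brass weight, 44 mm across, 30 mm high; origin at the centre of its underside; to be left alone
There are look-alikes about, which are no part of the job. Leave any blue or yellow look-alike of the part that bears medium_centre alone. Leave any blue look-alike of the part that bears small_centre alone.

How it is judged:
On the way, in this order (a step that is already met when the one before it is completed fails the run):
1. the large gauge is on the bar and pressed home: the pad gives by at least 2.5 mm (value of joint pad above 0.0025 m and x of large_centre in the frame of hook_nominal between -0.026 and 0.008 m and y of large_centre in the frame of hook_nominal between -0.014 and 0.014 m and z of large_centre in the frame of hook_nominal between -0.036 and 0.012 m), for 0.2 s.
2. the medium gauge is on the bar, against the large one, and the pad gives by at least 2.5 mm (all of step 1 and distance between large_centre and medium_centre below 0.028 m and x of medium_centre in the frame of hook_nominal between -0.052 and -0.016 m and y of medium_centre in the frame of hook_nominal between -0.014 and 0.014 m and z of medium_centre in the frame of hook_nominal between -0.032 and 0.012 m), for 0.2 s.
3. the small gauge is on the bar, against the medium one, and the pad gives by at least 2.5 mm (value of joint pad above 0.0025 m and distance between large_centre and medium_centre below 0.028 m and distance between medium_centre and small_centre below 0.028 m and x of medium_centre in the frame of hook_nominal between -0.052 and -0.016 m and y of medium_centre in the frame of hook_nominal between -0.014 and 0.014 m and z of medium_centre in the frame of hook_nominal between -0.032 and 0.012 m and x of small_centre in the frame of hook_nominal between -0.078 and -0.04 m and y of small_centre in the frame of hook_nominal between -0.014 and 0.014 m and z of small_centre in the frame of hook_nominal between -0.028 and 0.012 m), for 0.2 s.
At the end, for the whole second after the job is handed in: All three gauges hang still on the bar by their bores, handles up within 0.2 rad, within 14 mm of the bar sideways, the large one at the pad, the medium one against it and the small one against that (centres of neighbours less than 28 mm apart: gaps under about 3 mm) (distance between large_centre and medium_centre below 0.028 m and distance between medium_centre and small_centre below 0.028 m and x of large_centre in the frame of hook_nominal between -0.026 and 0.002 m and y of large_centre in the frame of hook_nominal between -0.014 and 0.014 m and z of large_centre in the frame of hook_nominal between -0.034 and -0.014 m and x of medium_centre in the frame of hook_nominal between -0.05 and -0.02 m and y of medium_centre in the frame of hook_nominal between -0.014 and 0.014 m and z of medium_centre in the frame of hook_nominal between -0.029 and -0.009 m and x of small_centre in the frame of hook_nominal between -0.076 and -0.042 m and y of small_centre in the frame of hook_nominal between -0.014 and 0.014 m and z of small_centre in the frame of hook_nominal between -0.024 and -0.004 m and angle between each of large_centre, medium_centre, small_centre's own z axis and vertical below 0.2 rad and linear speed of each of large, medium, small below 0.02 m/s); the robot touches nothing.
It fails at once if the hook's pad is overpressed (6.5 mm, 13 N) (value of joint pad above 0.0065 m).
It fails at once if a gauge bears on the hook with more than 25 N (contact force between any of large, medium, small and hook above 25 N).
It fails at once if a gauge is dropped (falls free more than about 6 mm) ((linear speed of large above 0.36 m/s and contact force between large and the fingers below 0.05 N) or (linear speed of medium above 0.36 m/s and contact force between medium and the fingers below 0.05 N) or (linear speed of small above 0.36 m/s and contact force between small and the fingers below 0.05 N)).
It fails at once if a bystander is moved more than 20 mm (distance of any of gear_big, gear_flat, shaft, caliper, tray, oil, weight from where it was at the start of the episode above 0.02 m).
It also fails if it takes over 72 s, if anything falls off the work surface, if the arm or the gripper's body presses on something with over 40 N, if the wrist force passes 120 N, or if a joint passes its speed limit or range.

### The arm

A 6-joint arm with a two-finger parallel gripper is mounted at the origin on the work surface. World frame = base frame: x ahead of the robot, y to its left, z up, the work surface at z = 0. Lengths are in m, angles in rad, forces in N, time in s.
With the tool pointing down it reaches from about 0.225 to 0.875 m from the base axis. Payload 3.4 kg.
Tool frame: the origin (TCP) lies between the finger pads; the fingertips stand 22 mm ahead of it and the grasp point (between the pads) lies 3 mm ahead of it (arm.tip_reach is the distance from the TCP to the fingertips, in m); z points along the fingers, y is the line along which they close (so a half turn about z gives the same grasp; the last joint's range is limited). The gripper opens to 85 mm and grips with 20 to 120 N. Pads are 22 mm wide; open, the fingers measure 114 mm over their backs; the gripper's body (76 mm by 85 mm) begins 54 mm behind the grasp point. The pads swing forward as they close: fully open they stand 13 mm farther back than shut.
Start: joints at [-1.286, 0.276, 1.505, -0, 1.361, -0.121], TCP at [0.227, -0.528, 0.253] pointing down, gripper open.
Joint ranges: [-2.89, 2.89], [-0.75, 2.08], [0.22, 2.7], [-1.18, 4.32], [0.11, 2.71], [-2.7, 2.7]. Speed limits (rad/s): [2.57, 2.57, 3.14, 3.14, 3.14, 3.14].

### API

Orientations are given as a 3x3 rotation matrix whose columns are the frame's x, y, z axes.
In Python, from rig import arm gives the robot as it stands. The module is installed in compiled form; this text tells all that it offers.
- The arm moves only by the shell command python3 -m inch 'ROWS' [OPENING] [FORCE]. ROWS is JSON, a list of rows, each a list of 2 entries, a list of its own where there are three numbers: the shift along the tool's x, y, z in m, then the turn, a rotation vector about the tool's x, y, z in degrees. In form: [[[tx, ty, tz], [rx, ry, rz]], ...]. A call has 1 to 8 rows; each row shifts and turns the commanded pose from where the row before left it, along the tool's axes as they then stand; what a row does not reach is not made up. A row lasts 1/8 s, in which the tool goes at most 62.5 mm and 10.7 degrees, less where a joint would pass 70% of its speed; a pose out of reach is approached as far as the arm can. A call is refused whole if a number of a shift passes 0.0625 or a number of a turn 10.7, either way. A call with a gripper value outside its range is refused whole. OPENING is the opening, from 0 (shut) to 1 (fully open), set as the call begins (- or left out, the last holds). The fingers move at their own pace and stop on an object; FORCE is the grip in N (left out, the last holds). Time passes only in rows, so rows that do not move let the fingers close. It gives the time, the measured TCP pose, the force, the opening and the grip force at its end, in the units of the state.
- arm.read_state(): the state, without advancing time (a new reading comes with each control period).
- arm.grab_frame(name): name is "scene" or "side" or "wrist"; returns (picture, depth): 420x560x3 uint8, red, green, blue; 420x560 float32, m along the optical axis (not along the pixel's ray), 0 where there is no reading.
- arm.get_calibration(name): a dict with "fx", "fy", "cx", "cy" (pixels), "pose" (4x4, takes a point from camera to world coordinates); the wrist camera has in their place "hand_eye" (4x4, takes a point from camera to tool coordinates, whose origin is the TCP and whose axes are the flange's). Camera axes: x right, y down, z forward; pixel columns grow to the right and rows downward; lengths in m; the calibration is good to about 2 mm. A picture is of the moment at which its call begins: read the wrist's pose just before it. get_calibration takes no time and is no camera call.
- arm.finish_job(): hands the job in; it is judged then, once.
The state is a dict: "time_s": time; "qpos": joint angles; "qvel": joint speeds; "joint_efforts": joint torques, N m; "position": TCP position; "eef_rot": TCP orientation; "force": force on the tool from outside, world axes, zero at the start; "ft_torque": the same for the moment, N m; "gripper_width": finger opening in m; "finger_force": force on a finger pad.
Only numpy, scipy, OpenCV 4.12 (cv2) and the standard library are available. Lean on these libraries where they do the work, as an engineer would, in place of code of your own. Each camera call takes 0.05 s, during which the arm holds its last target. There are 200 camera calls.

## Working session

There is one attempt and no reset: what is moved stays moved. The work goes in short steps, Python scripts to look and compute and a shell command to move; the robot and the scene stay as the last step left them, time stands still between calls to the robot, and variables do not carry over. Pictures are saved under pics/ and viewed, at most 10 in all, crops included, and the job is handed in when it is done.

```bash
mkdir -p pics
python3 - <<'E'
from rig import arm
import cv2, numpy as np
for n in ("scene","side"):
    p,d=arm.grab_frame(n); cv2.imwrite(f"pics/{n}0.png",p[:,:,::-1]); np.save(f"{n}0.npy",d); np.save(f"{n}0p.npy",p)
    c=arm.get_calibration(n); print(n,c["fx"],c["cx"],c["cy"],np.round(c["pose"],3).tolist())
s=arm.read_state(); print(s["time_s"],s["position"],np.round(s["eef_rot"],3).tolist(),s["force"])
E
```

```text
scene 426.04309861914885 281.91740020257197 202.6808578411975 [[-0.48, 0.731, -0.485, 1.072], [0.877, 0.408, -0.254, 0.304], [0.012, -0.548, -0.837, 0.957], [0.0, 0.0, 0.0, 1.0]]
side 441.05290205706126 279.04070444762175 209.83063966025563 [[-0.975, -0.156, 0.158, 0.416], [-0.222, 0.634, -0.741, 0.967], [0.016, -0.757, -0.653, 0.953], [0.0, 0.0, 0.0, 1.0]]
0.1 [ 0.22684856 -0.52789406  0.25251796] [[0.919, 0.395, -0.0], [0.395, -0.919, 0.002], [0.0, -0.002, -1.0]] [0.12065392 0.72021348 0.14076844]
```

View pics/scene0.png

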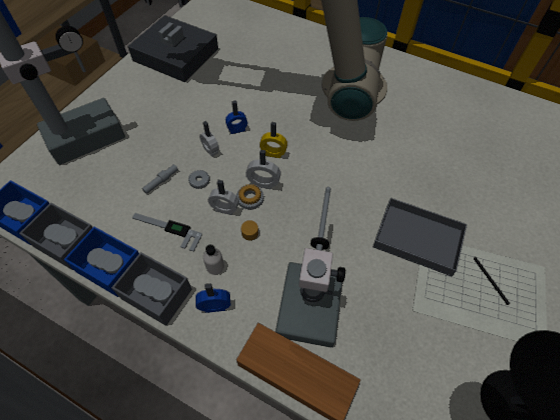

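View pics/side0.png

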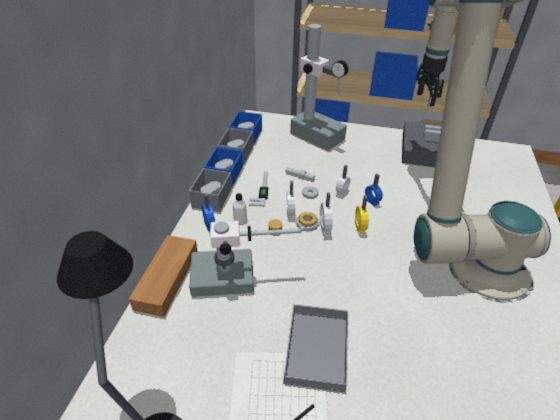

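The scene view shows six ring gauges:
- Silver at (263,172), (223,198) and (209,140).
- Blue at (236,120) and (213,300), yellow at (273,142).

The silver ones fit "aluminium"; sizes still need confirming. The bar runs from the pad at (318,243) to the lip at (326,188). I'll confirm in an enlarged crop.

```bash
cat > h.py <<'E'
from rig import arm
import cv2, numpy as np
def cloud(n,p=None,d=None):
    c=arm.get_calibration(n)
    v,u=np.mgrid[:420,:560]
    P=np.stack([(u-c["cx"])/c["fx"]*d,(v-c["cy"])/c["fy"]*d,d],-1)
    T=np.array(c["pose"]); return P@T[:3,:3].T+T[:3,3]
E
python3 - <<'E'
from h import *
p=np.load("scene0p.npy"); d=np.load("scene0.npy"); X=cloud("scene",d=d)
cv2.imwrite("pics/crop1.png",cv2.resize(p[95:295,180:360,::-1],None,fx=3,fy=3,interpolation=cv2.INTER_CUBIC))
for nm in("scene","side"):
    p=np.load(nm+"0p.npy"); d=np.load(nm+"0.npy"); X=cloud(nm,d=d)
    pts=dict(scene=[(263,172),(263,156),(223,198),(221,185),(209,140),(207,126),(236,120),(273,142),(326,190),(322,225),(240,170),(318,250),(300,320)],side=[(325,215),(327,200),(292,200),(291,187),(344,183),(345,170),(280,231),(300,280),(225,275)])[nm]
    for u,v in pts: print(nm,(u,v),np.round(X[v,u],3),p[v,u])
E
```

```text
scene (263, 172) [ 0.452 -0.082  0.   ] [124 125 118]
scene (263, 156) [ 0.492 -0.056  0.129] [20 20 22]
scene (223, 198) [ 0.619 -0.098  0.075] [54 56 57]
scene (221, 185) [ 0.612 -0.103  0.118] [16 19 20]
scene (209, 140) [ 0.469 -0.243  0.062] [119 121 123]
scene (207, 126) [ 0.459 -0.25   0.104] [12 14 16]
scene (236, 120) [ 0.32  -0.254  0.001] [123 123 115]
scene (273, 142) [ 0.345 -0.11   0.004] [123 123 119]
scene (326, 190) [0.539 0.136 0.172] [65 69 73]
scene (322, 225) [0.622 0.167 0.167] [87 91 94]
scene (240, 170) [ 0.477 -0.143 -0.001] [126 126 120]
scene (318, 250) [0.688 0.188 0.184] [132 127 129]
scene (300, 320) [0.79  0.207 0.045] [67 76 77]
side (325, 215) [ 0.488 -0.03   0.083] [189 192 196]
side (327, 200) [ 0.488 -0.052  0.123] [58 62 67]
side (292, 200) [ 0.6   -0.086  0.074] [202 205 209]
side (291, 187) [ 0.608 -0.104  0.11 ] [58 63 64]
side (344, 183) [ 0.451 -0.237  0.056] [142 145 148]
side (345, 170) [ 0.454 -0.249  0.101] [51 56 58]
side (280, 231) [0.584 0.162 0.172] [175 182 187]
side (300, 280) [ 0.523  0.164 -0.002] [174 175 169]
side (225, 275) [0.716 0.236 0.049] [77 85 85]
```

View pics/crop1.png

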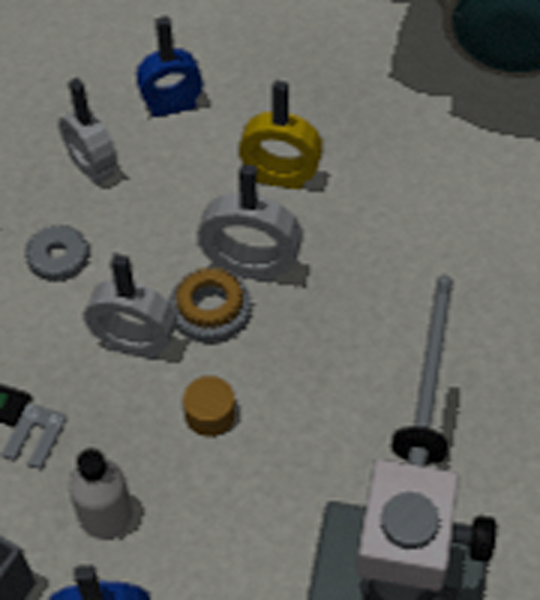

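Crop shows the silver large ring (crop 248,235), medium (125,318) and small (88,150), next to the blue and yellow look-alikes. Next I fit part models to the merged clouds, which should also confirm the sizes.

```bash
cat >> h.py <<'E'
from scipy.optimize import least_squares
SZ=dict(large=(.045,.030,.049,.093),medium=(.038,.025,.042,.086),small=(.031,.020,.035,.079))
def box(q,c,h):
    a=np.abs(q-c)-h; return np.linalg.norm(np.maximum(a,0),axis=-1)+np.minimum(a.max(-1),0)
def sdf(q,R,r,foot,top):
    rad=np.hypot(q[:,1],q[:,2]); a=np.stack([np.maximum(rad-R,r-rad),np.abs(q[:,0])-.012],-1)
    ring=np.linalg.norm(np.maximum(a,0),axis=-1)+np.minimum(a.max(-1),0)
    han=box(q,np.array([0,0,(top+R)/2]),np.array([.005,.007,(top-R)/2]))
    ft=box(q,np.array([0,0,-(foot+R*.8)/2]),np.array([.012,.023,(foot-R*.8)/2]))
    return np.minimum(np.minimum(ring,han),ft)
def fit(P,name,x0):
    S=SZ[name]
    def f(t):
        c,s=np.cos(t[3]),np.sin(t[3]); q=P-t[:3]; q=np.stack([c*q[:,0]+s*q[:,1],-s*q[:,0]+c*q[:,1],q[:,2]],-1); return sdf(q,*S)
    best=None
    for y in np.arange(0,np.pi,np.pi/8):
        r=least_squares(f,[*x0,y],loss="soft_l1",f_scale=.002)
        if best is None or r.cost<best.cost: best=r
    return best.x,best.cost/len(P),np.abs(f(best.x))
E
python3 - <<'E'
from h import *
C=[]
for n in("scene","side"):
    X=cloud(n,d=np.load(n+"0.npy")); C.append(np.c_[X.reshape(-1,3),np.load(n+"0p.npy").reshape(-1,3)])
A=np.vstack(C); np.save("A.npy",A)
for (x,y) in [(.488,-.055),(.61,-.103),(.456,-.249)]:
    for nm in SZ:
        m=(np.hypot(A[:,0]-x,A[:,1]-y)<.05)&(A[:,2]>.006)
        if x>.6: m&=~((A[:,1]>-.075)&(A[:,2]<.03))
        P=A[m,:3]; t,c,e=fit(P,nm,(x,y,SZ[nm][2])); print(nm,len(P),np.round(t,4),"cost",c*1e6,"med",np.median(e),"top",P[:,2].max())
for i,B in enumerate(C):
    m=(B[:,0]>.5)&(B[:,0]<.66)&(B[:,1]>.1)&(B[:,1]<.23)&(B[:,2]>.12)&(B[:,2]<.25)
    P=B[m,:3]; print(i,len(P)); 
    for lo in np.arange(.5,.68,.02):
        k=P[(P[:,0]>lo)&(P[:,0]<lo+.02)]
        if len(k): print(round(lo,2),len(k),np.round(np.median(k,0),4),np.round(k.min(0),3),np.round(k.max(0),3))
E
```

```text
large 1370 [ 0.4962 -0.0558  0.0504  0.6471] cost 6.039645345139237 med 0.002454953700831099 top 0.14680962388265495
medium 1370 [ 0.4956 -0.0548  0.0569  0.6384] cost 7.586054125853636 med 0.0033764285433186348 top 0.14680962388265495
small 1370 [ 0.4946 -0.0539  0.058   0.7071] cost 12.445190679791358 med 0.006460404332907477 top 0.14680962388265495
large 949 [ 0.6077 -0.1062  0.0486  0.2807] cost 4.635252702021785 med 0.002114701348277709 top 0.1330738272959081
medium 949 [ 0.6086 -0.1088  0.0428  3.4177] cost 3.1947071960516085 med 0.0011735184797751382 top 0.1330738272959081
small 949 [ 0.6077 -0.1058  0.0505  3.3948] cost 4.886656717794831 med 0.0019267085172050072 top 0.1330738272959081
large 639 [ 0.4568 -0.2556  0.037  -0.3811] cost 4.754434953412475 med 0.002276152606957186 top 0.1193483824900532
medium 639 [ 0.4581 -0.2529  0.0398  2.7444] cost 3.04867839593954 med 0.0019558794021216803 top 0.1193483824900532
small 639 [ 0.4562 -0.2568  0.0365 -0.3872] cost 2.180752887225871 med 0.0013084324178057188 top 0.1193483824900532
0 301
0.52 26 [0.5359 0.1379 0.1733] [0.527 0.132 
[... 253 characters left out ...]
  0.163  0.1681] [0.6   0.154 0.162] [0.62  0.171 0.171]
0.62 47 [0.6305 0.1695 0.1675] [0.62  0.161 0.163] [0.64  0.177 0.172]
0.64 50 [0.6534 0.1788 0.17  ] [0.64  0.167 0.163] [0.66  0.199 0.184]
1 290
0.52 30 [0.5333 0.1416 0.1732] [0.526 0.136 0.162] [0.54  0.147 0.181]
0.54 36 [0.5491 0.1475 0.169 ] [0.54  0.137 0.164] [0.56  0.154 0.173]
0.56 40 [0.5704 0.1543 0.1691] [0.56  0.148 0.159] [0.579 0.161 0.174]
0.58 37 [0.5895 0.1605 0.1695] [0.581 0.152 0.162] [0.599 0.166 0.172]
0.6 37 [0.6109 0.1675 0.1685] [0.601 0.158 0.161] [0.62  0.175 0.172]
0.62 39 [0.6303 0.1742 0.1688] [0.621 0.164 0.162] [0.638 0.182 0.173]
0.64 71 [0.6539 0.1897 0.1707] [0.64  0.168 0.153] [0.66  0.201 0.188]
```

The fits confirm large at (0.496,-0.056), medium at (0.609,-0.109) and small at (0.456,-0.257). The right size gives the lowest residual each time. The bar's yaw is about 0.32 rad. Next I need the helper for moves and the wrist camera geometry.

```bash
cat > to.py <<'E'
import sys; from h import *
# to.py x y z yawdeg : shift in tool axes & turn needed
s=arm.read_state(); R=np.array(s["eef_rot"]); t=np.array([float(a) for a in sys.argv[1:4]])
sh=R.T@(t-s["position"]); yaw=np.degrees(np.arctan2(R[1,0],R[0,0])); d=float(sys.argv[4])-yaw; d=(d+90)%180-90
print("shift mm",np.round(sh*1e3,1),"turn rz",round(-d,2),"yaw",round(yaw,2),"tilt",np.round(R[:2,2],4))
E
python3 - <<'E'
from h import *
c=arm.get_calibration("wrist"); print(c["fx"],c["cx"],c["cy"],np.round(c["hand_eye"],3).tolist())
A=np.load("A.npy")
m=(A[:,0]>.545)&(A[:,0]<.635)&(A[:,1]>.12)&(A[:,1]<.2)&(A[:,2]>.15)&(A[:,2]<.19)
P=A[m,:3]
def f(t): # line at x=.59: y,z, slope y, slope z
    d=np.array([1,t[2],t[3]]);d/=np.linalg.norm(d);q=P-[.59,t[0],t[1]];return np.linalg.norm(np.cross(q,d),axis=1)-.006
r=least_squares(f,[.158,.163,.33,0],loss="soft_l1",f_scale=.002);print(r.x,np.median(abs(r.fun)))
E
python3 to.py 0.496 -0.056 0.253 37.1
```

```text
357.67412932365727 280.08066309859964 203.39241235953776 [[0.0, -0.949, -0.316, 0.081], [1.0, 0.0, 0.0, 0.001], [-0.0, -0.316, 0.949, -0.12], [0.0, 0.0, 0.0, 1.0]]
[1.56381629e-01 1.64059256e-01 3.33903238e-01 1.57331254e-04] 0.0010433829885485744
shift mm [ 4.336e+02 -3.273e+02  1.000e-01] turn rz -13.85 yaw 23.25 tilt [-0.0005  0.0016]
```

```bash
python3 -m inch '[[[0.0434,-0.0327,0],[0,0,0]],[[0.0434,-0.0327,0],[0,0,0]],[[0.0434,-0.0327,0],[0,0,0]],[[0.0434,-0.0327,0],[0,0,0]],[[0.0434,-0.0327,0],[0,0,0]],[[0.0434,-0.0327,0],[0,0,0]],[[0.0434,-0.0327,0],[0,0,0]],[[0.0434,-0.0327,0],[0,0,0]]]' && python3 -m inch '[[[0.0434,-0.0327,0],[0,0,0]],[[0.0434,-0.0327,0],[0,0,0]],[[0,0,0],[0,0,-7]],[[0,0,0],[0,0,-6.85]],[[0,0,0],[0,0,0]],[[0,0,0],[0,0,0]]]' 0.5
cat >> h.py <<'E'
def wrist(tag):
    s=arm.read_state(); p,d=arm.grab_frame("wrist"); c=arm.get_calibration("wrist")
    T=np.eye(4); T[:3,:3]=s["eef_rot"]; T[:3,3]=s["position"]; T=T@np.array(c["hand_eye"])
    v,u=np.mgrid[:420,:560]; P=np.stack([(u-c["cx"])/c["fx"]*d,(v-c["cy"])/c["fy"]*d,d],-1)@T[:3,:3].T+T[:3,3]
    P[d<=0]=np.nan; cv2.imwrite(f"pics/{tag}.png",p[:,:,::-1]); return P,p
E
python3 - <<'E'
from h import *
P,p=wrist("w1"); A=P.reshape(-1,3); A=A[np.isfinite(A[:,0])]; np.save("w1.npy",P)
for nm,x,y in [("large",.496,-.056),("medium",.609,-.109),("small",.456,-.257)]:
    m=(np.hypot(A[:,0]-x,A[:,1]-y)<.05)&(A[:,2]>.006)&(A[:,2]<SZ[nm][2]+SZ[nm][3]+.006)
    if nm=="medium": m&=~((A[:,1]>-.075)&(A[:,2]<.03))
    if m.sum()>50:
        t,c,e=fit(A[m],nm,(x,y,SZ[nm][2])); print(nm,m.sum(),np.round(t,4),np.median(e))
E
python3 to.py 0.496 -0.056 0.253 37.1
```

```text
time_s: 1.1
position: [0.4432, -0.1492, 0.2531]
eef_rot: [[0.919, 0.395, -0.0], [0.395, -0.919, -0.0], [-0.0, 0.0, -1.0]]
force: [0.4, -0.5, -0.6]
gripper_width: 0.0855
finger_force: 0.0
time_s: 1.85
position: [0.4965, -0.0567, 0.2531]
eef_rot: [[0.799, 0.602, -0.0], [0.602, -0.799, 0.0], [-0.0, -0.0, -1.0]]
force: [0.4, -0.1, -0.0]
gripper_width: 0.0427
finger_force: 0.0
large 5787 [ 0.4982 -0.0572  0.049   0.6167] 0.0017183590050265003
medium 3301 [ 0.6086 -0.1091  0.0417  0.3635] 0.0006591365539195607
small 1218 [ 0.4577 -0.2568  0.0348 -0.3874] 0.00043266513602295553
shift mm [ 0.  -0.9  0.2] turn rz -0.1 yaw 37.0 tilt [-0.0002 -0.    ]
```

View pics/w1.png

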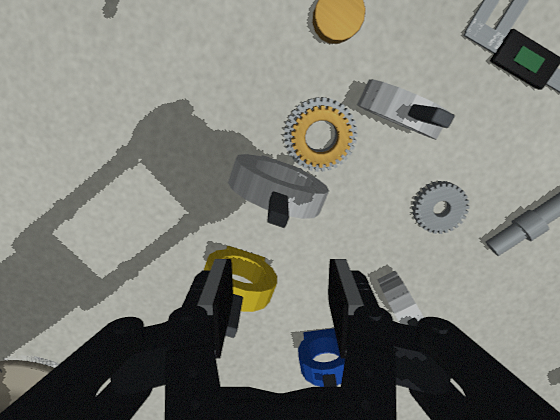

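Wrist view shows the large ring at (278,190) with its handle at (278,210), medium at (410,105), small partly hidden at (395,290), and yellow and blue below. The gear overlaps the fit windows, so I'll refit with only z>0.03.

Run:
```python
from h import *
P=np.load("w1.npy").reshape(-1,3); A=P[np.isfinite(P[:,0])]
for nm,x,y in [("large",.498,-.057),("medium",.609,-.109),("small",.458,-.257)]:
    m=(np.hypot(A[:,0]-x,A[:,1]-y)<.05)&(A[:,2]>.03)&(A[:,2]<SZ[nm][2]+SZ[nm][3]+.006)
    t,c,e=fit(A[m],nm,(x,y,SZ[nm][2])); print(nm,m.sum(),np.round(t,4),np.median(e))
    h=A[m&(A[:,2]>SZ[nm][2]+SZ[nm][0]+.01)]; tp=h[h[:,2]>h[:,2].max()-.004]; print(" handle top",np.round(tp.mean(0),4),cv2.minAreaRect((tp[:,:2]*1000).astype(np.float32)))
    print(" yaw by neighbours: dists", [])
```

```text
large 3727 [ 0.4894 -0.061   0.049   0.3031] 0.0002687725431182158
 handle top [ 0.4899 -0.0605  0.1414] ((489.6575622558594, -60.705570220947266), (9.982361793518066, 13.965057373046875), 20.435222625732422)
 yaw by neighbours: dists []
medium 2918 [ 0.6103 -0.109   0.0419  0.2467] 0.0003509086984526816
 handle top [ 0.6099 -0.1083  0.1275] ((610.0508422851562, -108.49545288085938), (10.01962947845459, 14.216052055358887), 14.410703659057617)
 yaw by neighbours: dists []
small 1079 [ 0.4577 -0.2569  0.0349 -0.3877] 0.0004602065343395287
 handle top [ 0.4622 -0.2507  0.0771] ((462.2447509765625, -250.3583984375), (2.151592254638672, 1.8864763975143433), 10.850045204162598)
 yaw by neighbours: dists []
```

```bash
python3 to.py 0.59 0.156 0.30 18.4
```

```text
shift mm [ 202.7 -113.7  -46.9] turn rz 18.6 yaw 37.0 tilt [-0.0002 -0.    ]
```

```bash
python3 -m inch '[[[0.04,-0.0228,-0.0094],[0,0,0]],[[0.04,-0.0228,-0.0094],[0,0,0]],[[0.04,-0.0228,-0.0094],[0,0,0]],[[0.04,-0.0228,-0.0094],[0,0,0]],[[0.0427,-0.0225,-0.0094],[0,0,0]],[[0,0,0],[0,0,9.3]],[[0,0,0],[0,0,9.3]],[[0,0,0],[0,0,0]]]' | head -2
python3 - <<'E'
from h import *
print(arm.read_state()["position"])
P,p=wrist("w2"); np.save("w2.npy",P); np.save("w2p.npy",p)
A=P.reshape(-1,3); A=A[np.isfinite(A[:,0])]; a=np.radians(18.46); e=np.array([np.cos(a),np.sin(a),0])
m=(abs((A-[.59,.1564,.164])@[-e[1],e[0],0])<.015)&(abs(A[:,2]-.167)<.03)
s=(A-[.59,.1564,.164])@e
k=m&(abs(s)<.04)&(abs(A[:,2]-.165)<.008); Q=A[k]
def f(t):
    d=np.array([1,t[2],t[3]]);d/=np.linalg.norm(d);return np.linalg.norm(np.cross(Q-[.59,t[0],t[1]],d),axis=1)-.006
r=least_squares(f,[.156,.164,.33,0],loss="soft_l1",f_scale=.001);print(k.sum(),r.x,np.median(abs(r.fun)))
for lo in np.arange(-.1,.14,.006):
    z=A[m&(s>lo)&(s<lo+.006),2]
    if len(z): print(round(lo,3),len(z),round(z.max(),4),round(np.median(z),4))
E
```

```text
time_s: 2.9
position: [0.5898, 0.1563, 0.3001]
[0.58976193 0.15625936 0.30010628]
1655 [ 0.15576418  0.16268666  0.32993376 -0.0004283 ] 0.000322439038207889
-0.07 3 0.1748 0.1746
-0.064 82 0.1776 0.1754
-0.058 164 0.177 0.1719
-0.052 113 0.1713 0.1678
-0.046 101 0.1698 0.1678
-0.04 105 0.1698 0.1678
-0.034 110 0.1699 0.1678
-0.028 109 0.1705 0.1679
-0.022 112 0.1701 0.1678
-0.016 120 0.1698 0.168
-0.01 120 0.1701 0.1676
-0.004 124 0.1698 0.1678
0.002 123 0.1699 0.1677
0.008 129 0.1707 0.1677
0.014 134 0.1698 0.1676
0.02 138 0.17 0.1677
0.026 136 0.1706 0.1677
0.032 144 0.1696 0.1676
0.038 144 0.1704 0.1677
0.044 150 0.1699 0.1677
0.05 151 0.1699 0.1677
0.056 148 0.1702 0.1676
0.062 158 0.17 0.1678
0.068 215 0.1837 0.178
0.074 451 0.1846 0.1813
0.08 236 0.1834 0.1686
0.086 162 0.1707 0.1677
0.092 180 0.1707 0.1676
0.098 478 0.1865 0.1759
0.104 547 0.187 0.1849
0.11 552 0.1874 0.1849
0.116 578 0.1869 0.185
0.122 536 0.1871 0.1849
```

View pics/w2.png

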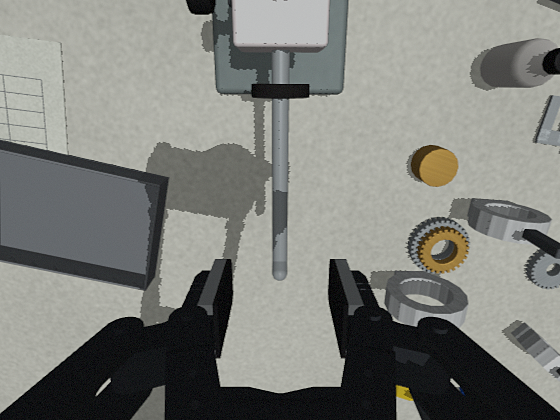

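Hook found: bar axis through (0.59,0.1558,0.163), yaw 18.3°, with the pad face 71 mm up the bar from that point and the lip end 67 mm down it. In the picture the pad is at (280,90) and the lip at (280,275). Now the large ring.

```bash
python3 to.py 0.4894 -0.0610 0.124 18.3
```

```text
shift mm [-164.3  173.8  176.2] turn rz 0.3 yaw 18.6 tilt [-0.0002 -0.0001]
```

```bash
python3 -m inch '[[[-0.0329,0.0348,0],[0,0,0.3]],[[-0.0329,0.0348,0],[0,0,0]],[[-0.0329,0.0348,0],[0,0,0]],[[-0.0329,0.0348,0.0],[0,0,0]],[[-0.0329,0.0346,0.03],[0,0,0]],[[0,0,0.04],[0,0,0]],[[0,0,0.04],[0,0,0]],[[0,0,0.02],[0,0,0]]]'; python3 to.py 0.4894 -0.0610 0.124 18.3
```

```text
time_s: 3.95
position: [0.4865, -0.0605, 0.1684]
eef_rot: [[0.95, 0.313, -0.003], [0.313, -0.95, 0.001], [-0.002, -0.002, -1.0]]
force: [0.1, 1.3, -0.1]
gripper_width: 0.0427
finger_force: 0.0
shift mm [ 2.7  1.5 44.4] turn rz -0.06 yaw 18.24 tilt [-0.0028  0.0008]
```

```bash
python3 -m inch '[[[0,0,0.02],[0,0,0]],[[0,0,0.02],[0,0,0]],[[0,0,0.006],[0,0,0]],[[0,0,0],[0,0,0]]]' | head -2; python3 to.py 0.4894 -0.0610 0.124 18.3; python3 -m inch '[[[0,0,0],[0,0,0]],[[0,0,0],[0,0,0]],[[0,0,0],[0,0,0]],[[0,0,0],[0,0,0]]]' 0 90
```

```text
time_s: 4.45
position: [0.488, -0.0604, 0.1244]
shift mm [1.2 1.  0.4] turn rz -0.07 yaw 18.23 tilt [-0.0001 -0.    ]
time_s: 4.95
position: [0.4887, -0.0603, 0.1253]
eef_rot: [[0.95, 0.312, 0.002], [0.312, -0.95, -0.0], [0.002, 0.001, -1.0]]
force: [-0.1, 0.3, 5.3]
gripper_width: 0.0129
finger_force: 88.0
```

```bash
python3 -m inch '[[[0,0,-0.015],[0,0,0]],[[0,0,-0.034],[0,0,0]],[[0,0,-0.034],[0,0,0]],[[0,0,-0.034],[0,0,0]],[[0,0,0],[0,0,0]],[[0,0,0],[0,0,0]]]'; python3 to.py 0.4947 0.1250 0.2425 18.3
```

```text
time_s: 5.7
position: [0.4869, -0.06, 0.2399]
eef_rot: [[0.95, 0.312, -0.003], [0.312, -0.95, 0.001], [-0.002, -0.001, -1.0]]
force: [-0.1, -0.1, -3.1]
gripper_width: 0.0124
finger_force: 88.0
shift mm [  65.1 -173.3   -2.5] turn rz -0.09 yaw 18.21 tilt [-0.0026  0.0005]
```

```bash
python3 -m inch '[[[0.013,-0.0346,0],[0,0,0]],[[0.013,-0.0346,0],[0,0,0]],[[0.013,-0.0346,0],[0,0,0]],[[0.013,-0.0346,0],[0,0,0]],[[0.013,-0.0349,0],[0,0,0]],[[0,0,0],[0,0,0]],[[0,0,0],[0,0,0]]]'; python3 to.py 0.4947 0.1250 0.2425 18.3
python3 - <<'E'
from h import *
p,d=arm.grab_frame("side"); cv2.imwrite("pics/s2.png",cv2.resize(p[150:330,180:420,::-1],None,fx=3,fy=3)); A=cloud("side",d=d).reshape(-1,3)
p2,d2=arm.grab_frame("scene"); A=np.vstack([A,cloud("scene",d=d2).reshape(-1,3)])
m=(np.hypot(A[:,0]-.495,A[:,1]-.1245)<.055)&(A[:,2]>.09)&(A[:,2]<.225)
t,c,e=fit(A[m],"large",(.495,.1245,.167)); print(m.sum(),t,np.median(e))
E
```

```text
time_s: 6.58
position: [0.4947, 0.1243, 0.2397]
eef_rot: [[0.95, 0.313, -0.003], [0.313, -0.95, -0.001], [-0.003, 0.0, -1.0]]
force: [-0.3, -0.3, -2.5]
gripper_width: 0.0121
finger_force: 88.5
shift mm [ 0.2 -0.7 -2.8] turn rz -0.07 yaw 18.23 tilt [-0.0032 -0.0013]
1430 [0.49466207 0.12399045 0.16425775 3.43956135] 0.0011178841795114833
```

View pics/s2.png

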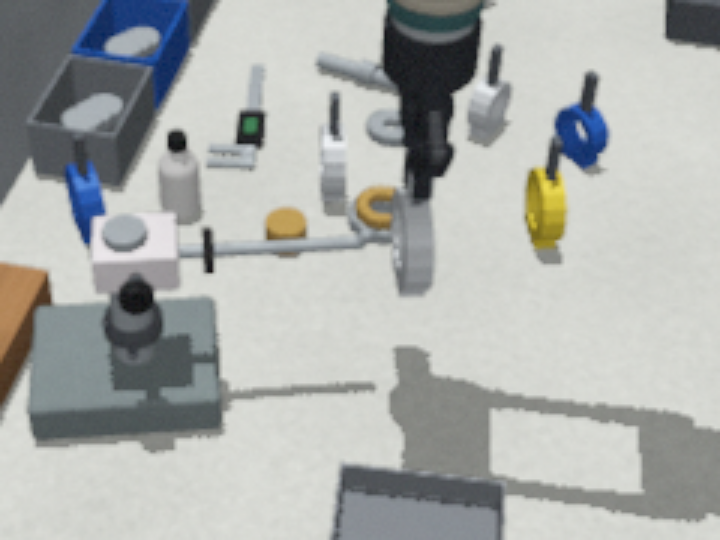

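Ring hangs upright in the gripper just before the lip (crop 413,245), aligned with the bar. I'll raise it 3 mm, thread it on, then lower until the bore nearly touches the bar.

```bash
python3 -m inch '[[[0.0,0.0,-0.003],[0,0,0]],[[0.02,0,0],[0,0,0]],[[0.022,0,0],[0,0,0]],[[0.022,0,0],[0,0,0]],[[0.022,0,0],[0,0,0]],[[0.022,0,0],[0,0,0]],[[0.022,0,0],[0,0,0]],[[0,0,0],[0,0,0]]]'; python3 -m inch '[[[0.0,0.0,0.01],[0,0,0]],[[0,0,0.008],[0,0,0]],[[0,0,0.004],[0,0,0]],[[0,0,0],[0,0,0]],[[0,0,0],[0,0,0]]]'
```

```text
time_s: 7.68
position: [0.6204, 0.1648, 0.2439]
eef_rot: [[0.95, 0.312, 0.0], [0.312, -0.95, -0.0], [0.0, 0.0, -1.0]]
force: [-0.5, -0.6, -2.4]
gripper_width: 0.0127
finger_force: 88.4
time_s: 8.3
position: [0.6192, 0.1654, 0.2226]
eef_rot: [[0.95, 0.312, 0.001], [0.312, -0.95, -0.0], [0.001, 0.0, -1.0]]
force: [1.0, 0.6, -1.9]
gripper_width: 0.0128
finger_force: 88.4
```

```bash
python3 -m inch '[[[0.0,0.0,0.003],[0,0,0]],[[0,0,0.003],[0,0,0]],[[0,0,0],[0,0,0]],[[0,0,0],[0,0,0]]]'|sed -n 2p\;4p; python3 -m inch '[[[0.0,0.0,0.001],[0,0,0]],[[0,0,0.0],[0,0,0]],[[0,0,0],[0,0,0]]]'|sed -n 2p\;4p;  python3 -m inch '[[[0.0,0.0,0.001],[0,0,0]],[[0,0,0.0],[0,0,0]],[[0,0,0],[0,0,0]]]'|sed -n 2p\;4p
```

```text
position: [0.6192, 0.1653, 0.2163]
force: [0.5, -0.3, -1.8]
position: [0.6191, 0.1653, 0.2153]
force: [-0.2, 0.5, -1.6]
position: [0.6191, 0.1653, 0.2146]
force: [-0.3, -0.2, -0.7]
```

```bash
python3 -m inch '[[[0.005,0.0,0.0],[0,0,0]],[[0.005,0,0.0],[0,0,0]],[[0.005,0,0],[0,0,0]],[[0.005,0,0],[0,0,0]],[[0,0,0],[0,0,0]],[[0,0,0],[0,0,0]]]'|sed -n 2p\;4p; for i in 1 ; do python3 -m inch '[[[0.004,0.0,0.0],[0,0,0]],[[0,0,0.0],[0,0,0]],[[0,0,0],[0,0,0]]]'|sed -n 2p\;4p;  python3 -m inch '[[[0.002,0.0,0],[0,0,0]],[[0,0,0.0],[0,0,0]],[[0,0,0],[0,0,0]]]'|sed -n 2p\;4p; done
```

```text
position: [0.639, 0.1719, 0.2145]
force: [0.8, 0.9, 0.2]
position: [0.6419, 0.1729, 0.2143]
force: [-0.9, -0.1, 0.4]
position: [0.6437, 0.1734, 0.2143]
force: [-0.8, -0.7, 0.3]
```

```bash
python3 -m inch '[[[0.002,0.0,0.0],[0,0,0]],[[0,0,0.0],[0,0,0]],[[0,0,0],[0,0,0]]]'|sed -n 2p\;4p;  python3 -m inch '[[[0.002,0.0,0],[0,0,0]],[[0,0,0.0],[0,0,0]],[[0,0,0],[0,0,0]]]'|sed -n 2p\;4p;python3 -m inch '[[[0.001,0.0,0],[0,0,0]],[[0,0,0.0],[0,0,0]],[[0,0,0],[0,0,0]]]'
```

```text
position: [0.6459, 0.1741, 0.2143]
force: [-1.6, -1.2, 0.7]
position: [0.6475, 0.1747, 0.2143]
force: [-2.6, -1.1, 0.5]
time_s: 12.18
position: [0.6481, 0.1749, 0.2142]
eef_rot: [[0.95, 0.312, -0.001], [0.312, -0.95, -0.0], [-0.001, 0.0, -1.0]]
force: [-4.3, -0.9, 2.2]
gripper_width: 0.0124
finger_force: 89.0
```

```bash
python3 -m inch '[[[0.001,0.0,0.0],[0,0,0]],[[0,0,0.0],[0,0,0]],[[0,0,0],[0,0,0]]]'|sed -n 2p\;4p;  python3 -m inch '[[[0.001,0.0,0],[0,0,0]],[[0,0,0.0],[0,0,0]],[[0,0,0],[0,0,0]]]'|sed -n 2p\;4p
```

```text
position: [0.6489, 0.1751, 0.2143]
force: [-4.3, -1.1, 2.6]
position: [0.6494, 0.1753, 0.2143]
force: [-6.0, -1.9, 3.0]
```

```bash
python3 -m inch '[[[0.001,0.0,0.0],[0,0,0]],[[0,0,0.0],[0,0,0]],[[0,0,0],[0,0,0]]]'|sed -n 2p\;3p\;4p
```

```text
position: [0.65, 0.1755, 0.2143]
eef_rot: [[0.95, 0.312, -0.003], [0.312, -0.95, -0.001], [-0.003, 0.0, -1.0]]
force: [-7.0, -2.5, 3.9]
```

```bash
python3 -m inch '[[[0.0015,0.0,-0.0005],[0,0,0]],[[0,0,0.0],[0,0,0]],[[0,0,0],[0,0,0]]]'|sed -n 2p\;4p;python3 -m inch '[[[0.0005,0.0,-0.0005],[0,0,0]],[[0,0,0.0],[0,0,0]],[[0,0,0],[0,0,0]]]'|sed -n 2p\;4p
```

```text
position: [0.6507, 0.1757, 0.2143]
force: [-8.6, -2.4, 2.6]
position: [0.6508, 0.1757, 0.2143]
force: [-7.7, -3.1, 2.7]
```

```bash
python3 -m inch '[[[0.0008,0.0,0],[0,0,0]],[[0,0,0.0],[0,0,0]],[[0,0,0],[0,0,0]]]'|sed -n 2p\;4p;python3 -m inch '[[[-0.001,0.0,0],[0,0,0]],[[-0.001,0,0.0],[0,0,0]],[[-0.001,0,0],[0,0,0]],[[0,0,0],[0,0,0]],[[0,0,0],[0,0,0]]]'|sed -n 2p\;4p
```

```text
position: [0.6512, 0.1758, 0.2143]
force: [-8.0, -3.5, 2.5]
position: [0.6501, 0.1755, 0.2143]
force: [-4.3, -1.8, -0.3]
```

```bash
python3 -m inch '[[[-0.001,0.0,0],[0,0,0]],[[-0.001,0,0.0],[0,0,0]],[[0,0,0],[0,0,0]],[[0,0,0],[0,0,0]]]'|sed -n 2p\;4p;python3 -m inch '[[[-0.001,0.0,0],[0,0,0]],[[0,0,0],[0,0,0]],[[0,0,0],[0,0,0]]]'|sed -n 2p\;4p
```

```text
position: [0.6492, 0.1752, 0.2149]
force: [-2.7, -2.5, -2.7]
position: [0.6485, 0.175, 0.2153]
force: [-3.8, -1.3, -3.8]
```

```bash
python3 -m inch '[[[-0.001,0.0,0.001],[0,0,0]],[[0,0,0.0],[0,0,0]],[[0,0,0],[0,0,0]]]'|sed -n 2p\;4p;python3 -m inch '[[[-0.001,0.0,0.0005],[0,0,0]],[[0,0,0],[0,0,0]],[[0,0,0],[0,0,0]]]'
```

```text
position: [0.648, 0.1749, 0.215]
force: [-0.4, -0.3, 0.8]
time_s: 16.68
position: [0.6473, 0.1746, 0.2143]
eef_rot: [[0.95, 0.312, 0.002], [0.312, -0.95, 0.001], [0.002, 0.0, -1.0]]
force: [0.2, 0.3, 1.1]
gripper_width: 0.0127
finger_force: 88.9
```

```bash
python3 -m inch '[[[0,0,0],[0,0,0]],[[0,0,0],[0,0,0]],[[0,0,0],[0,0,0]]]' 0.45|sed -n 4,6p; python3 -m inch '[[[0,0,-0.02],[0,0,0]],[[0,0,-0.05],[0,0,0]],[[0,0,-0.03],[0,0,0]],[[0,0,0],[0,0,0]]]'|sed -n 2p\;4p
python3 - <<'E'
from h import *
B=[]
for n in("scene","side"):
    p,d=arm.grab_frame(n); B.append(cloud(n,d=d).reshape(-1,3))
A=np.vstack(B); m=(np.hypot(A[:,0]-.646,A[:,1]-.174)<.05)&(A[:,2]>.085)&(A[:,2]<.24)
e=np.array([.9496,.3133,0]); q=(A-[.59,.1558,.163])@e; m&=(q<.069)
t,c,e_=fit(A[m],"large",(.646,.174,.139)); print(m.sum(),np.round(t,4),"s",(t[:3]-[.59,.1558,.163])@e)
E
python3 to.py .6103 -.109 .27 14.3
```

```text
force: [-0.0, 0.0, 0.3]
gripper_width: 0.0385
finger_force: 0.0
position: [0.6477, 0.1745, 0.3169]
force: [0.0, 0.6, -0.5]
944 [0.6448 0.1733 0.1389 3.5443] s 0.05755055479050471
shift mm [-122.4  257.9   43.2] turn rz 3.9 yaw 18.2 tilt [-0.0009 -0.0002]
```

```bash
python3 -m inch '[[[-0.0204,0.043,0],[0,0,0]],[[-0.0204,0.043,0],[0,0,0]],[[-0.0204,0.043,0],[0,0,0]],[[-0.0204,0.043,0],[0,0,0]],[[-0.0204,0.043,0.02],[0,0,0]],[[-0.0204,0.043,0.04],[0,0,3.9]],[[0,0,0.05],[0,0,0]],[[0,0,0.03],[0,0,0]]]' 0.5|sed -n 2p; python3 -m inch '[[[0,0,0],[0,0,0]],[[0,0,0],[0,0,0]]]'|sed -n 2p;python3 to.py .6103 -.109 .110 14.3
```

```text
position: [0.6079, -0.1093, 0.169]
position: [0.6111, -0.109, 0.1741]
shift mm [-0.8 -0.2 64.1] turn rz 0.01 yaw 14.31 tilt [ 0.0004 -0.0002]
```

```bash
python3 -m inch '[[[-0.0008,0,0.03],[0,0,0]],[[0,0,0.025],[0,0,0]],[[0,0,0.009],[0,0,0]],[[0,0,0],[0,0,0]]]' |sed -n 2p\;4p;  python3 -m inch '[[[0,0,0],[0,0,0]],[[0,0,0],[0,0,0]],[[0,0,0],[0,0,0]],[[0,0,0],[0,0,0]]]' 0 90|sed -n 2p\;4,6p; python3 -m inch '[[[0,0,-0.02],[0,0,0]],[[0,0,-0.04],[0,0,0]],[[0,0,-0.045],[0,0,0]],[[0,0,-0.025],[0,0,0]],[[0,0,0],[0,0,3.9]],[[0,0,0],[0,0,-7.8]],[[0,0,0],[0,0,0]],[[0,0,0],[0,0,0]]]'; python3 to.py .4947 .125 .2355 18.3
```

```text
position: [0.6106, -0.1092, 0.1106]
force: [0.2, 0.5, 0.4]
position: [0.6109, -0.1094, 0.1111]
force: [-0.4, 0.8, 6.3]
gripper_width: 0.0126
finger_force: 87.6
time_s: 20.9
position: [0.6097, -0.1091, 0.2393]
eef_rot: [[0.951, 0.311, -0.001], [0.311, -0.951, 0.0], [-0.001, -0.001, -1.0]]
force: [0.6, 0.3, -1.0]
gripper_width: 0.013
finger_force: 87.8
shift mm [ -36.6 -258.2    3.9] turn rz -0.21 yaw 18.09 tilt [-0.001   0.0003]
```

```bash
python3 -m inch '[[[-0.018,-0.036,0],[0,0,-0.2]],[[-0.0186,-0.036,0.0035],[0,0,0]],[[0,-0.045,0],[0,0,0]],[[0,-0.045,0],[0,0,0]],[[0,-0.045,0],[0,0,0]],[[0,-0.035,0],[0,0,0]],[[0,-0.0162,0],[0,0,0]],[[0,0,0],[0,0,0]]]' |sed -n 2p; python3 -m inch '[[[0,0,0],[0,0,0]]]'; python3 to.py .4947 .125 .2355 18.3
python3 - <<'E'
from h import *
B=[]
for n in("scene","side"):
    p,d=arm.grab_frame(n); B.append(cloud(n,d=d).reshape(-1,3))
    cv2.imwrite(f"pics/{n}3.png",cv2.resize(p[150:330,180:420,::-1],None,fx=3,fy=3))
A=np.vstack(B); m=(np.hypot(A[:,0]-.495,A[:,1]-.1245)<.047)&(A[:,2]>.09)&(A[:,2]<.215)
t,c,e=fit(A[m],"medium",(.495,.1245,.167)); print(m.sum(),t,np.median(e))
E
```

```text
position: [0.4938, 0.1247, 0.2363]
time_s: 22.02
position: [0.4944, 0.1233, 0.2362]
eef_rot: [[0.949, 0.315, 0.0], [0.315, -0.949, -0.001], [0.0, 0.001, -1.0]]
force: [0.0, 0.1, -0.9]
gripper_width: 0.0126
finger_force: 88.1
shift mm [ 0.8 -1.5  0.7] turn rz 0.05 yaw 18.35 tilt [ 0.0004 -0.0011]
1123 [0.49319151 0.12287373 0.16791315 3.45213792] 0.0010055406844606887
```

View pics/side3.png

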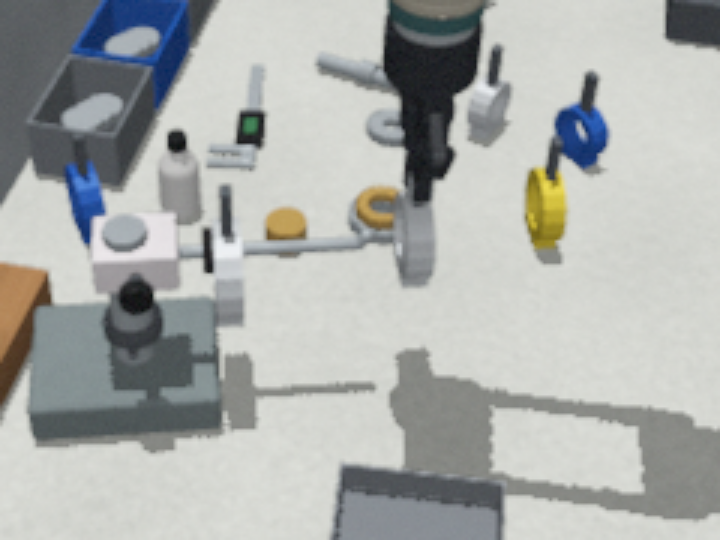

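Large hangs upright at the pad (crop 228,270) and the medium is in front of the lip (413,245). I'll thread it on.

```bash
python3 -m inch '[[[0.015,-0.001,0],[0,0,0]],[[0.02,0,0],[0,0,0]],[[0.02,0,0],[0,0,0]],[[0.02,0,0],[0,0,0]],[[0.02,0,0],[0,0,0]],[[0.02,0,0],[0,0,0]],[[0,0,0],[0,0,0]],[[0,0,0],[0,0,0]]]'|sed -n 2p\;4p; python3 -m inch '[[[0.0,0.0,0.008],[0,0,0]],[[0,0,0.007],[0,0,0]],[[0,0,0.004],[0,0,0]],[[0,0,0],[0,0,0]],[[0,0,0],[0,0,0]]]'|sed -n 2p\;4p;python3 -m inch '[[[0.0,0.0,0.002],[0,0,0]],[[0,0,0],[0,0,0]],[[0,0,0],[0,0,0]]]'|sed -n 2p\;4p
```

```text
position: [0.6025, 0.1613, 0.2358]
force: [-0.0, -0.7, -2.4]
position: [0.6028, 0.1616, 0.2175]
force: [0.6, 0.3, -2.3]
position: [0.6027, 0.1616, 0.2153]
force: [-0.1, -0.2, -2.6]
```

```bash
python3 -m inch '[[[0.0,0.0,0.001],[0,0,0]],[[0,0,0],[0,0,0]],[[0,0,0],[0,0,0]]]'|sed -n 2p\;4p;python3 -m inch '[[[0.0,0.0,0.001],[0,0,0]],[[0,0,0],[0,0,0]],[[0,0,0],[0,0,0]]]'|sed -n 2p\;4p
```

```text
position: [0.6027, 0.1616, 0.2143]
force: [-0.2, -1.2, -1.6]
position: [0.6026, 0.1616, 0.2132]
force: [-0.8, 0.1, -1.9]
```

```bash
python3 -m inch '[[[0.0,0.0,0.001],[0,0,0]],[[0,0,0],[0,0,0]],[[0,0,0],[0,0,0]]]'|sed -n 2p\;4p;python3 -m inch '[[[0.0,0.0,0.001],[0,0,0]],[[0,0,0],[0,0,0]],[[0,0,0],[0,0,0]]]'|sed -n 2p\;4p
```

```text
position: [0.6026, 0.1616, 0.2123]
force: [-0.1, -0.2, -1.7]
position: [0.6027, 0.1616, 0.2115]
force: [-0.2, -0.0, 0.4]
```

```bash
python3 -m inch '[[[0.005,0.0,0.0],[0,0,0]],[[0.005,0,0.0],[0,0,0]],[[0.004,0,0],[0,0,0]],[[0.003,0,0],[0,0,0]],[[0,0,0],[0,0,0]],[[0,0,0],[0,0,0]]]'|sed -n 2p\;4p; python3 -m inch '[[[0.002,0.0,0.0],[0,0,0]],[[0,0,0.0],[0,0,0]],[[0,0,0],[0,0,0]]]'|sed -n 2p\;4p;  python3 -m inch '[[[0.002,0.0,0],[0,0,0]],[[0,0,0.0],[0,0,0]],[[0,0,0],[0,0,0]]]'|sed -n 2p\;4p
```

```text
position: [0.6193, 0.1671, 0.2113]
force: [-0.2, -0.2, 0.5]
position: [0.6206, 0.1676, 0.2113]
force: [-2.1, 0.0, 2.0]
position: [0.6228, 0.1683, 0.2113]
force: [-0.7, -0.0, 0.7]
```

```bash
python3 -m inch '[[[0.0015,0.0,0.0],[0,0,0]],[[0,0,0.0],[0,0,0]],[[0,0,0],[0,0,0]]]'|sed -n 2p\;4p;  python3 -m inch '[[[0.0015,0.0,0],[0,0,0]],[[0,0,0.0],[0,0,0]],[[0,0,0],[0,0,0]]]'|sed -n 2p\;4p
```

```text
position: [0.6241, 0.1687, 0.2113]
force: [-1.2, -0.4, 1.2]
position: [0.6252, 0.1691, 0.2112]
force: [-3.1, -0.5, 1.3]
```

```bash
python3 -m inch '[[[0.0015,0.0,0.0],[0,0,0]],[[0,0,0.0],[0,0,0]],[[0,0,0],[0,0,0]]]'|sed -n 2p\;4p;  python3 -m inch '[[[0.0015,0.0,0],[0,0,0]],[[0,0,0.0],[0,0,0]],[[0,0,0],[0,0,0]]]'|sed -n 2p\;4p;python3 -m inch '[[[0.001,0.0,0],[0,0,0]],[[0,0,0.0],[0,0,0]],[[0,0,0],[0,0,0]]]'|sed -n 2,4p
```

```text
position: [0.626, 0.1694, 0.2111]
force: [-4.9, -1.5, 2.6]
position: [0.6269, 0.1697, 0.2111]
force: [-5.7, -2.1, 4.0]
position: [0.6273, 0.1698, 0.2111]
eef_rot: [[0.949, 0.316, -0.004], [0.316, -0.949, -0.002], [-0.005, 0.0, -1.0]]
force: [-6.8, -2.1, 4.1]
```

```bash
python3 -m inch '[[[0.001,0.0,-0.0005],[0,0,0]],[[0,0,0.0],[0,0,0]],[[0,0,0],[0,0,0]]]'|sed -n 2p\;4p;  python3 -m inch '[[[0.0015,0.0,-0.0005],[0,0,0]],[[0,0,0.0],[0,0,0]],[[0,0,0],[0,0,0]]]'|sed -n 2p\;4p
```

```text
position: [0.6277, 0.1699, 0.2112]
force: [-6.7, -3.1, 2.6]
position: [0.6284, 0.1702, 0.2113]
force: [-8.3, -2.7, 2.3]
```

```bash
python3 -m inch '[[[0.001,0.0,0],[0,0,0]],[[0,0,0.0],[0,0,0]],[[0,0,0],[0,0,0]]]'|sed -n 2p\;4p
```

```text
position: [0.6289, 0.1704, 0.2112]
force: [-9.8, -4.5, 2.8]
```

```bash
python3 -m inch '[[[0,0.0,0],[0,0,0]],[[0,0,0.0],[0,0,0]]]'|sed -n 2p\;4p;python3 -m inch '[[[-0.001,0.0,0],[0,0,0]],[[-0.001,0,0.0],[0,0,0]],[[-0.001,0,0],[0,0,0]],[[0,0,0],[0,0,0]],[[0,0,0],[0,0,0]]]'|sed -n 2p\;4p
```

```text
position: [0.6289, 0.1704, 0.2112]
force: [-9.5, -3.4, 3.0]
position: [0.6285, 0.1702, 0.2113]
force: [-4.6, -1.5, -1.7]
```

```bash
python3 -m inch '[[[-0.001,0.0,0.0005],[0,0,0]],[[-0.001,0,0.0005],[0,0,0]],[[0,0,0],[0,0,0]],[[0,0,0],[0,0,0]]]'|sed -n 2p\;4p;python3 -m inch '[[[-0.001,0.0,0],[0,0,0]],[[0,0,0],[0,0,0]],[[0,0,0],[0,0,0]]]'|sed -n 2p\;4p
```

```text
position: [0.628, 0.17, 0.2112]
force: [-3.1, -1.8, 0.0]
position: [0.6272, 0.1698, 0.2113]
force: [-1.3, -0.5, -0.7]
```

```bash
python3 -m inch '[[[-0.0005,0,0.0005],[0,0,0]],[[0,0,0],[0,0,0]],[[0,0,0],[0,0,0]]]'|sed -n 2p\;4p; python3 -m inch '[[[0,0,0],[0,0,0]],[[0,0,0],[0,0,0]],[[0,0,0],[0,0,0]]]' 0.45|sed -n 4,6p; python3 -m inch '[[[0,0,-0.02],[0,0,0]],[[0,0,-0.05],[0,0,0]],[[0,0,-0.03],[0,0,0]],[[0,0,0],[0,0,0]]]'
python3 - <<'E'
from h import *
B=[]
for n in("scene","side"):
    p,d=arm.grab_frame(n); B.append(cloud(n,d=d).reshape(-1,3))
    cv2.imwrite(f"pics/{n}4.png",cv2.resize(p[150:330,180:420,::-1],None,fx=3,fy=3))
A=np.vstack(B); e=np.array([.9496,.3133,0]); q=(A-[.59,.1558,.163])@e
for nm,x,lo,hi,z in(("large",.058,.047,.069,.139),("medium",.035,.01,.045,.144)):
    c0=np.array([.59,.1558,0])+x*e
    m=(np.hypot(A[:,0]-c0[0],A[:,1]-c0[1])<.05)&(A[:,2]>.085)&(A[:,2]<.24)&(q>lo)&(q<hi)
    t,c,e_=fit(A[m],nm,(c0[0],c0[1],z)); print(nm,m.sum(),np.round(t,4),"s",(t[:3]-[.59,.1558,.163])@e)
E
python3 to.py .4577 -.2569 .27 -22.2
```

```text
position: [0.6269, 0.1696, 0.2112]
force: [-1.0, 0.5, 0.8]
force: [-0.4, -0.1, -0.8]
gripper_width: 0.0386
finger_force: 0.0
time_s: 33.12
position: [0.6277, 0.1697, 0.314]
eef_rot: [[0.949, 0.316, 0.007], [0.316, -0.949, 0.001], [0.007, 0.001, -1.0]]
force: [-0.6, 0.3, -0.0]
gripper_width: 0.0385
finger_force: 0.0
large 836 [0.6475 0.1747 0.138  0.3239] s 0.060508791025766534
medium 630 [0.6232 0.1686 0.1434 3.5438] s 0.03553709778383888
shift mm [-294.4  351.4   40.3] turn rz 40.6 yaw 18.4 tilt [-0.0006 -0.0002]
```

```bash
python3 -m inch '[[[-0.0368,0.0439,0],[0,0,0]],[[-0.0368,0.0439,0],[0,0,0]],[[-0.0368,0.0439,0],[0,0,0]],[[-0.0368,0.0439,0],[0,0,0]],[[-0.0368,0.0439,0],[0,0,0]],[[-0.0368,0.0439,0],[0,0,0]],[[-0.0368,0.0439,0],[0,0,0]],[[-0.0368,0.0439,0],[0,0,0]]]' 0.5 |sed -n 2p; python3 -m inch '[[[0,0,0],[0,0,10.2]],[[0,0,0],[0,0,10.2]],[[0,0,0.02],[0,0,10.2]],[[0,0,0.02],[0,0,10]],[[0,0,0],[0,0,0]],[[0,0,0],[0,0,0]]]'|sed -n 2p
python3 - <<'E'
from h import *
P,p=wrist("w5"); A=P.reshape(-1,3); A=A[np.isfinite(A[:,0])]; nm,x,y="small",.4577,-.2569
m=(np.hypot(A[:,0]-x,A[:,1]-y)<.045)&(A[:,2]>.02)&(A[:,2]<.12)
t,c,e=fit(A[m],nm,(x,y,.035)); print(nm,m.sum(),np.round(t,4),np.median(e))
h=A[m&(A[:,2]>.108)]; print(np.round(h.mean(0),4),cv2.minAreaRect((h[:,:2]*1000).astype(np.float32)))
E
python3 to.py .4577 -.2569 .096 -22.2
```

```text
position: [0.4563, -0.2578, 0.3088]
position: [0.4578, -0.2567, 0.2705]
small 1944 [ 0.4576 -0.2571  0.0349  2.7545] 0.0002686106434324413
[ 0.4586 -0.2577  0.1131] ((458.2489929199219, -257.4935302734375), (12.994089126586914, 9.30058765411377), 67.81861114501953)
shift mm [ -0.4   0.2 175.1] turn rz 0.11 yaw -22.09 tilt [ 0.0004 -0.0003]
```

```bash
python3 -m inch '[[[0,0,0.05],[0,0,0]],[[0,0,0.05],[0,0,0]],[[0,0,0.04],[0,0,0]],[[0,0,0.025],[0,0,0]],[[0,0,0.0095],[0,0,0]],[[0,0,0],[0,0,0]],[[0,0,0],[0,0,0]]]' |sed -n 2p\;4p;  python3 -m inch '[[[0,0,0],[0,0,0]],[[0,0,0],[0,0,0]],[[0,0,0],[0,0,0]],[[0,0,0],[0,0,0]]]' 0 90|sed -n 2p\;4,6p; python3 -m inch '[[[0,0,-0.02],[0,0,0]],[[0,0,-0.04],[0,0,0]],[[0,0,-0.045],[0,0,0]],[[0,0,-0.035],[0,0,0]],[[0,0,0],[0,0,-10.2]],[[0,0,0],[0,0,-10.2]],[[0,0,0],[0,0,-10.2]],[[0,0,0],[0,0,-9.9]]]'|sed -n 2p; python3 -m inch '[[[0,0,0],[0,0,0]],[[0,0,0],[0,0,0]]]'; python3 to.py .4947 .124 .2285 18.3
```

```text
position: [0.4589, -0.2574, 0.0977]
force: [-0.2, 0.5, 0.0]
position: [0.4584, -0.2571, 0.0972]
force: [0.3, 0.4, 5.7]
gripper_width: 0.0127
finger_force: 87.6
position: [0.4575, -0.2564, 0.2357]
time_s: 37.65
position: [0.4577, -0.2565, 0.236]
eef_rot: [[0.95, 0.312, -0.001], [0.312, -0.95, 0.0], [-0.0, -0.0, -1.0]]
force: [-0.1, -0.3, -1.5]
gripper_width: 0.0125
finger_force: 87.7
shift mm [ 153.8 -350.     7.6] turn rz -0.14 yaw 18.16 tilt [-0.0006  0.0003]
```

```bash
python3 -m inch '[[[0.0192,-0.0437,0],[0,0,-0.1]],[[0.0192,-0.0437,0],[0,0,0]],[[0.0192,-0.0437,0],[0,0,0]],[[0.0192,-0.0437,0],[0,0,0]],[[0.0192,-0.0437,0],[0,0,0]],[[0.0192,-0.0437,0],[0,0,0]],[[0.0192,-0.0437,0.003],[0,0,0]],[[0.0194,-0.0437,0.0037],[0,0,0]]]'|sed -n 2p; python3 -m inch '[[[0,0,0],[0,0,0]],[[0,0,0],[0,0,0]],[[0,0,0],[0,0,0]]]'; python3 to.py .4947 .124 .2293 18.3
python3 - <<'E'
from h import *
B=[]
for n in("scene","side"):
    p,d=arm.grab_frame(n); B.append(cloud(n,d=d).reshape(-1,3))
    cv2.imwrite(f"pics/{n}6.png",cv2.resize(p[150:330,180:420,::-1],None,fx=3,fy=3))
A=np.vstack(B); m=(np.hypot(A[:,0]-.495,A[:,1]-.1245)<.04)&(A[:,2]>.1)&(A[:,2]<.205)
t,c,e=fit(A[m],"small",(.495,.1245,.167)); print(m.sum(),t,np.median(e))
E
```

```text
position: [0.4936, 0.1252, 0.2296]
time_s: 39.02
position: [0.4935, 0.1226, 0.2296]
eef_rot: [[0.949, 0.314, 0.0], [0.314, -0.949, -0.001], [-0.0, 0.001, -1.0]]
force: [0.4, 0.9, -1.6]
gripper_width: 0.0128
finger_force: 88.2
shift mm [ 1.5 -1.   0.3] turn rz -0.0 yaw 18.3 tilt [ 0.     -0.0005]
843 [0.49184364 0.122039   0.1682206  0.32204491] 0.0010034128413582352
```

View pics/side6.png

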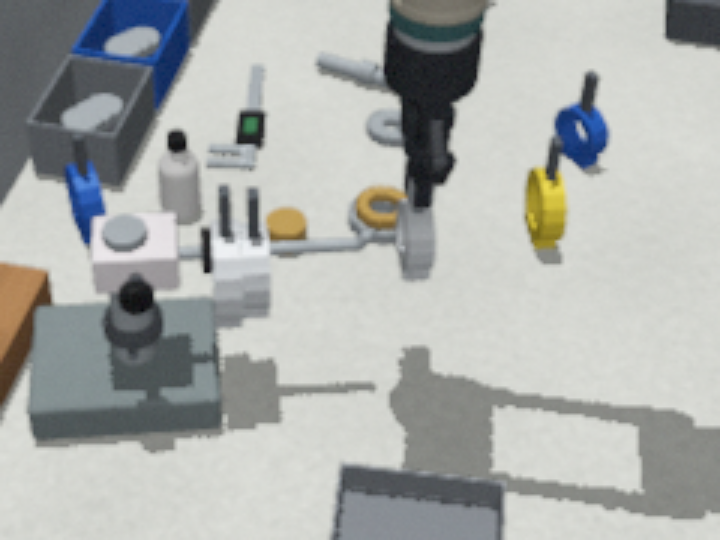

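Large and medium hang snug (crop 228,265 and 257,265); the small is upright before the lip (415,240). I'll thread it on.

```bash
python3 -m inch '[[[0,-0.001,0.0015],[0,0,0]],[[0.012,0,0],[0,0,0]],[[0.016,0,0],[0,0,0]],[[0.016,0,0],[0,0,0]],[[0.016,0,0],[0,0,0]],[[0.016,0,0],[0,0,0]],[[0.015,0,0],[0,0,0]],[[0,0,0],[0,0,0]]]'|sed -n 2p\;4p; python3 -m inch '[[[0,0,0],[0,0,0]],[[0.0,0.0,0.006],[0,0,0]],[[0,0,0.006],[0,0,0]],[[0,0,0.001],[0,0,0]],[[0,0,0],[0,0,0]],[[0,0,0],[0,0,0]]]'|sed -n 2p\;4p;python3 -m inch '[[[0.0,0.0,0.001],[0,0,0]],[[0,0,0],[0,0,0]],[[0,0,0],[0,0,0]]]'|sed -n 2p\;4p
```

```text
position: [0.5807, 0.1536, 0.2277]
force: [-0.8, 0.2, -1.5]
position: [0.5797, 0.1533, 0.2153]
force: [1.1, 0.2, -0.7]
position: [0.5796, 0.1533, 0.2141]
force: [1.0, -0.0, -1.5]
```

```bash
python3 -m inch '[[[0.0,0.0,0.0015],[0,0,0]],[[0,0,0.0015],[0,0,0]],[[0,0,0],[0,0,0]],[[0,0,0],[0,0,0]]]'|sed -n 2p\;4p;python3 -m inch '[[[0.0,0.0,0.001],[0,0,0]],[[0,0,0],[0,0,0]],[[0,0,0],[0,0,0]]]'|sed -n 2p\;4p;python3 -m inch '[[[0.0,0.0,0.001],[0,0,0]],[[0,0,0],[0,0,0]],[[0,0,0],[0,0,0]]]'|sed -n 2p\;4p
```

```text
position: [0.5796, 0.1533, 0.2111]
force: [-0.3, 0.1, -2.9]
position: [0.5796, 0.1533, 0.2101]
force: [0.0, -0.4, -1.7]
position: [0.5797, 0.1533, 0.2093]
force: [1.3, 0.7, 0.5]
```

Contact with the bar. Sliding home: TCP is at s ≈ -0.011 and contact is expected near s ≈ 0.012.

```bash
python3 -m inch '[[[0.005,0.0,0.0],[0,0,0]],[[0.005,0,0.0],[0,0,0]],[[0.005,0,0],[0,0,0]],[[0.003,0,0],[0,0,0]],[[0,0,0],[0,0,0]],[[0,0,0],[0,0,0]]]'|sed -n 2p\;4p; python3 -m inch '[[[0.002,0.0,0.0],[0,0,0]],[[0,0,0.0],[0,0,0]],[[0,0,0],[0,0,0]]]'|sed -n 2p\;4p;  python3 -m inch '[[[0.002,0.0,0],[0,0,0]],[[0,0,0.0],[0,0,0]],[[0,0,0],[0,0,0]]]'|sed -n 2p\;4p
```

```text
position: [0.5972, 0.1591, 0.2092]
force: [0.2, -0.2, -0.9]
position: [0.5984, 0.1595, 0.2091]
force: [-1.1, -0.9, 1.1]
position: [0.6007, 0.1603, 0.2091]
force: [-0.6, 0.7, 1.8]
```

```bash
python3 -m inch '[[[0.0015,0.0,0.0],[0,0,0]],[[0,0,0.0],[0,0,0]],[[0,0,0],[0,0,0]]]'|sed -n 2p\;4p;  python3 -m inch '[[[0.0015,0.0,0],[0,0,0]],[[0,0,0.0],[0,0,0]],[[0,0,0],[0,0,0]]]'|sed -n 2p\;4p
```

```text
position: [0.602, 0.1607, 0.2091]
force: [-0.4, -0.5, 0.6]
position: [0.6034, 0.1612, 0.2091]
force: [-0.8, -0.6, 1.1]
```

```bash
python3 -m inch '[[[0.0015,0.0,0.0],[0,0,0]],[[0,0,0.0],[0,0,0]],[[0,0,0],[0,0,0]]]'|sed -n 2p\;4p;  python3 -m inch '[[[0.0015,0.0,0],[0,0,0]],[[0,0,0.0],[0,0,0]],[[0,0,0],[0,0,0]]]'|sed -n 2p\;4p;python3 -m inch '[[[0.001,0.0,0],[0,0,0]],[[0,0,0.0],[0,0,0]],[[0,0,0],[0,0,0]]]'|sed -n 2p\;4p
```

```text
position: [0.6036, 0.1612, 0.2088]
force: [-5.2, -1.9, 2.0]
position: [0.6044, 0.1615, 0.2088]
force: [-5.7, -2.0, 3.1]
position: [0.6048, 0.1617, 0.2087]
force: [-6.9, -2.7, 3.7]
```

```bash
python3 -m inch '[[[0.0015,0.0,-0.0005],[0,0,0]],[[0,0,0.0],[0,0,0]],[[0,0,0],[0,0,0]]]'|sed -n 2p\;4p;  python3 -m inch '[[[0.0015,0.0,-0.0005],[0,0,0]],[[0,0,0.0],[0,0,0]],[[0,0,0],[0,0,0]]]'|sed -n 2p\;4p
```

```text
position: [0.6055, 0.1619, 0.2088]
force: [-8.5, -2.3, 3.1]
position: [0.6061, 0.1621, 0.2089]
force: [-9.3, -3.6, 3.3]
```

```bash
python3 -m inch '[[[0.001,0.0,0],[0,0,0]],[[0,0,0.0],[0,0,0]],[[0,0,0],[0,0,0]]]'|sed -n 2p\;4p
```

```text
position: [0.6066, 0.1623, 0.2089]
force: [-10.0, -3.3, 2.9]
```

```bash
python3 -m inch '[[[0.001,0.0,0],[0,0,0]],[[0,0,0.0],[0,0,0]],[[0,0,0],[0,0,0]],[[0,0,0],[0,0,0]]]'|sed -n 2p\;4p; python3 -m inch '[[[-0.001,0.0,0],[0,0,0]],[[-0.001,0,0.0],[0,0,0]],[[-0.001,0,0],[0,0,0]],[[0,0,0],[0,0,0]],[[0,0,0],[0,0,0]]]'|sed -n 2p\;4p
```

```text
position: [0.6071, 0.1625, 0.2089]
force: [-11.0, -4.3, 5.1]
position: [0.6067, 0.1623, 0.2089]
force: [-5.2, -2.4, 1.8]
```

```bash
python3 -m inch '[[[-0.001,0.0,0.0005],[0,0,0]],[[-0.001,0,0],[0,0,0]],[[0,0,0],[0,0,0]],[[0,0,0],[0,0,0]]]'|sed -n 2p\;4p;python3 -m inch '[[[-0.001,0.0,0],[0,0,0]],[[0,0,0],[0,0,0]],[[0,0,0],[0,0,0]]]'|sed -n 2p\;4p
```

```text
position: [0.6064, 0.1622, 0.209]
force: [-4.7, -2.1, -0.8]
position: [0.6061, 0.1621, 0.2092]
force: [-3.5, -2.6, -3.9]
```

```bash
python3 -m inch '[[[-0.0005,0.0,0.001],[0,0,0]],[[0,0,0],[0,0,0]],[[0,0,0],[0,0,0]]]'|sed -n 2p\;4p;python3 -m inch '[[[-0.001,0.0,0],[0,0,0]],[[0,0,0],[0,0,0]],[[0,0,0],[0,0,0]]]'|sed -n 2p\;4p
```

```text
position: [0.606, 0.162, 0.209]
force: [-3.5, -1.4, -0.5]
position: [0.6053, 0.1618, 0.209]
force: [-1.6, -0.8, 1.5]
```

```bash
python3 -m inch '[[[0,0,0],[0,0,0]],[[0,0,0],[0,0,0]],[[0,0,0],[0,0,0]]]' 0.45|sed -n 4,6p; python3 -m inch '[[[0,0,-0.02],[0,0,0]],[[0,0,-0.05],[0,0,0]],[[0,0,-0.03],[0,0,0]],[[0,0,0],[0,0,0]]]'
python3 - <<'E'
from h import *
B=[]
for n in("scene","side"):
    p,d=arm.grab_frame(n); B.append(cloud(n,d=d).reshape(-1,3))
    cv2.imwrite(f"pics/{n}7.png",cv2.resize(p[170:310,180:400,::-1],None,fx=3.6,fy=3.6,interpolation=cv2.INTER_CUBIC))
A=np.vstack(B); e=np.array([.9496,.3133,0]); q=(A-[.59,.1558,.163])@e
for nm,x,lo,hi,z in(("large",.06,.049,.07,.138),("medium",.036,.024,.048,.143),("small",.012,-.01,.022,.148)):
    c0=np.array([.59,.1558,0])+x*e
    m=(np.hypot(A[:,0]-c0[0],A[:,1]-c0[1])<.05)&(A[:,2]>.085)&(A[:,2]<.24)&(q>lo)&(q<hi)
    t,c,e_=fit(A[m],nm,(c0[0],c0[1],z)); print(nm,m.sum(),np.round(t,4),"s",(t[:3]-[.59,.1558,.163])@e)
E
```

```text
force: [-0.6, -0.7, -0.1]
gripper_width: 0.0383
finger_force: 0.0
time_s: 50.62
position: [0.6062, 0.1619, 0.3117]
eef_rot: [[0.949, 0.316, 0.007], [0.316, -0.949, 0.001], [0.007, 0.001, -1.0]]
force: [0.3, 0.6, -0.3]
gripper_width: 0.0389
finger_force: 0.0
large 824 [0.6481 0.175  0.1376 3.431 ] s 0.06114589242782577
medium 652 [0.6249 0.1694 0.1429 0.3309] s 0.03738700791807365
small 547 [0.6013 0.1605 0.1477 0.3169] s 0.012218464000395389
```

View pics/side7.png

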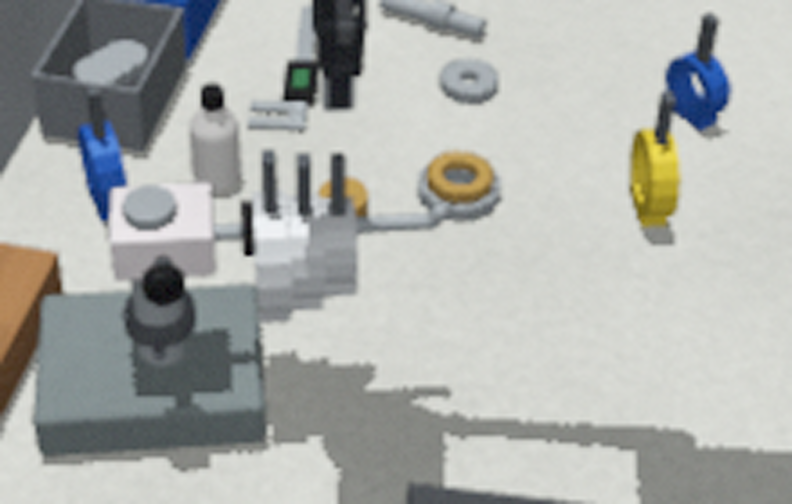

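All three hang snug and upright on the bar (handles at crop 268, 303 and 338, row ~180), spaced about 24 mm and 25 mm. The bystanders look undisturbed and the gripper is clear, so I'm handing in.

```bash
python3 -c "
from rig import arm
print(arm.finish_job())"
```

```text
the job is handed in; nothing more can be done
None
```

I handed the job in at about 51 s: large, medium and small hang upright and snug on the bar in that order, each pressed home by an estimated 3–4 mm of pad travel (from wrist force; the pad was not measured directly), and `finish_job` gave no verdict.

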